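# File a sample tin in the locking slide-out tray

## Robot

A 6-joint arm with a two-finger parallel gripper is mounted at the origin on the work surface; the furniture and walls round the work are solid. World frame = base frame: x ahead of the robot, y to its left, z up, the work surface at z = 0. Lengths are in mm, angles in rad, forces in N, time in s.
With the tool pointing down it reaches from about 250 to 850 mm from the base axis. Payload 12.5 kg.
Tool frame: the origin (TCP) lies between the finger pads; the fingertips stand 8 mm ahead of it and the grasp point (between the pads) lies 11 mm behind it (r.finger_overhang is the distance from the TCP to the fingertips, in mm); z points along the fingers, y is the line along which they close (so a half turn about z gives the same grasp; the last joint's range is limited). The gripper opens to 93 mm and grips with 3 to 60 N. Pads are 15 mm wide; open, the fingers measure 128 mm over their backs; the gripper's body (75 mm by 188 mm) begins 65 mm behind the grasp point.
Start: joints at [1.029, 0.351, 1.652, -0, 1.139, -0.085], TCP at [242.561, 493.608, 226.633] pointing down, gripper open.
Joint ranges: [-2.75, 2.75], [-0.79, 2.1], [0.01, 2.65], [-1.57, 4.71], [0.07, 3.14], [-2.87, 2.87]. Speed limits (rad/s): [2.22, 2.22, 2.79, 3.14, 3.14, 3.14].

## Interface

Orientations are given as a unit quaternion [x, y, z, w].
In Python, from rig import r gives the robot as it stands. Calls block until the motion is done:
- r.move_to(position, orientation): joint-space move of the TCP to a pose.
- r.move_l(position, rot=None, v=150, stop_force=None): straight line of the TCP; rot=None keeps the orientation; v is the mean speed in mm/s. With stop_force (N) it stops when the force on the tool has changed by that much, and returns True; else False.
- r.set_joints(angles): joint-space move.
- r.open_gripper() and r.grasp(strength=None): open the fingers fully, or close them until they stop; strength is the grip in N (None keeps the last).
- r.hold(seconds).
- r.inverse_kinematics(position, orientation): joint angles nearest the present ones, or None.
- r.get_obs(): the state.
- r.grab_frame(name): name is "scene" or "top" or "wrist"; returns a dict with "color" (384x512x3 uint8, blue, green, red), "intrinsics" (3x3 intrinsics, pixels), "cam_to_world" (4x4, takes a point from camera to world coordinates). Camera axes: x right, y down, z forward; pixel columns grow to the right and rows downward; lengths in mm; the calibration is good to about 2 mm. A picture is of the moment at which its call begins. There is no depth.
A pose or a line that the arm cannot do raises r.Unreachable and nothing moves.
- r.job_done(): hands the job in; it is judged then, once.
The state is a dict: "time_s": time; "qpos": joint angles; "qd": joint speeds; "tau": joint torques, N m; "eef_pos": TCP position; "tcp_rot": TCP orientation; "force": force on the tool from outside, world axes, zero at the start; "ft_torque": the same for the moment, N m; "finger_gap": finger opening in mm; "grip_force": force on a finger pad.
Only numpy, scipy, OpenCV 4.12 (cv2) and the standard library are available. Lean on these libraries where they do the work, as an engineer would, in place of code of your own. Each camera call takes 0.05 s, during which the arm holds its last target. There are 200 camera calls.

## Task

Put the small sample tin from the bench away in the sample cabinet: pull the upper tray, which stands ajar, out until its slides lock, set the tin upright in the empty front pocket and let go of it. Then press the release paddle, push the tray back in and over its catch until it is seated fully home. Leave the other tin and the tools and tape on the bench where they are.

Things in the scene. Friction and masses are not known exactly. Their poses are not given: they have to be found in the camera images.
- sample_unit: Fixed light grey sheet-steel cabinet, 180 deep x 190 wide x 170 high, two trays one above the other. Origin: centre of its underside; x points to its back, z up; the trays slide out along -x. The lower tray is shut and plays no part. Tray fronts are 186 wide x 76 high, 8 thick; the upper one spans z = 88 to 164 mm.
- tray (a joint): Upper tray's travel in m: 0 = fully home, grows as it comes out. From 0.080 a sprung tooth rides up a ramp; at 0.115 it drops in and bars the way back; hard stop 0.121. Going in, from 0.008 a sprung roller resists, rising to about 23 N near 0.004; past 0.002 it draws the tray to its hard stop at 0 and holds it. Let go earlier, the tray springs back to 0.008. Else it slides with about 2 N.
- tray_handle (a point): Middle of the upper tray's bar handle: a steel bar 12 thick, about 85 long along the cabinet's y, its axis 135 mm above the bench and 45 mm in front of the tray front, 35 mm below the cabinet's top. It can be pinched from above across x. Its z is up, x and y as the cabinet's.
- front_pocket (a point): Centre of the floor of the empty front pocket in the upper tray: a round hole, 65 wide, in a plate 8 mm thick; the floor is 95 mm above the bench. It lies 56 mm behind the tray front's inner face, whose top edge is 69 mm above the pocket's floor; tray sides 77 mm away end 23 mm above the floor; two tins stand fixed in the rear pockets. Axes as the cabinet's.
- release (a joint): Angle in rad of the release lever on the tray's right end: 0 = up (rest), 0.17 = paddle pressed down about 7 mm, where it stops. Takes 2 to 6 N. The lock tooth is clear of its keeper from about 0.09; keep the paddle down until the tray has gone in 16 mm from the locked place. It springs up when let go. Press before pushing: a pushed tray jams the tooth.
- release_pad (a point): Point on top of the release paddle, 16 mm in front of the upper tray front and 126 mm above the bench when up. Black rubber-faced plate 40 wide (y) x 28 (x), right of the handle, 64 mm right of the tray's middle. The tray front rises 38 mm above it, so fingertips on the paddle can push the tray too. Axes as the cabinet's when up.
- small_tin: The smaller of two loose lidded aluminium tins on the bench, 58 mm wide over the lid, body 55 wide, 34 high, 80 to 160 g. Origin: centre of its base; z up. The tins stand on the bench (z = 0) between a vice 50 high (its near side at y = 0.08), a case 76 high behind (its handle from x = 0.50) and a parts cabinet 185 high on the right (from y = -0.22); the pulled-out tray ends near their left.
- big_tin: The larger loose tin, 71 wide, 47 high; to be left alone. Origin: centre of its underside.
- masking_tape: Roll of masking tape lying flat in front of the cabinet, 98 wide, 25 high; to be left alone. Origin: centre of its underside.
- wrench: Spanner 251 long, 10 high, lying in front of the cabinet; to be left alone. Origin: middle of its underside.
Things that resemble listed ones, but are neither listed nor needed, are in the scene too. What is shaped like the small_tin but purple is not meant.

How it is judged (in metres and radians):
On the way, in this order (a step that is already met when the one before it is completed fails the run):
1. the tray is pulled out until its lock has dropped in (value of joint tray above 0.112 m and value of joint release below 0.03 rad), for 0.2 s.
2. the small tin stands in the front pocket of the locked tray, let go (horizontal distance between small_tin and front_pocket below 0.007 m and distance between small_tin and front_pocket below 0.009 m and angle between small_tin's own z axis and vertical below 0.1 rad and contact force between the fingers and small_tin below 0.1 N and value of joint tray above 0.105 m), for 0.2 s.
At the end, for the whole second after the job is handed in: The tray is within 3 mm of fully home (past its catch), its release paddle is up, and the small tin stands upright (within 6 degrees) on the floor of the front pocket, at rest (value of joint tray below 0.003 m and value of joint release below 0.03 rad and horizontal distance between small_tin and front_pocket below 0.007 m and distance between small_tin and front_pocket below 0.009 m and angle between small_tin's own z axis and vertical below 0.1 rad and linear speed of small_tin below 0.02 m/s); the robot touches nothing.
It fails at once if the big tin, the masking tape or the spanner is shifted by more than 30 mm, or the big tin knocked over (distance of any of big_tin, masking_tape, wrench from where it was at the start of the episode above 0.03 m or angle between big_tin's own z axis and vertical above 0.5 rad).
It also fails if it takes over 67 s, if anything falls off the work surface, if the arm or the gripper's body presses on something with over 40 N, if the wrist force passes 120 N, or if a joint passes its speed limit or range.

## Working session

There is one attempt and no reset: what is moved stays moved. The work goes in short steps, each a Python script; the robot and the scene stay as the last script left them, time stands still between calls to the robot, and variables do not carry over. Pictures are saved under pics/ and viewed, at most 10 in all, crops included, and the job is handed in when it is done.

```bash
ls; mkdir -p pics; python3 - <<'E'
from rig import r
import cv2,numpy as np,pickle
d={}
for n in("scene","top","wrist"):
    f=r.grab_frame(n);d[n]=f;cv2.imwrite(f"pics/{n}0.png",f["color"]);print(n,np.round(f["intrinsics"],1).tolist(),np.round(f["cam_to_world"],3).tolist())
pickle.dump(d,open("f0.pkl","wb"))
cv2.imwrite("pics/st0.png",cv2.resize(np.hstack([d["scene"]["color"],d["top"]["color"]]),None,fx=.78,fy=.78))
o=r.get_obs();print(o["eef_pos"],o["tcp_rot"],o["force"])
E
```

```text
pics
scene [[471.3, 0.0, 254.4], [0.0, 471.3, 188.9], [0.0, 0.0, 1.0]] [[-0.99, -0.119, 0.075, 378.137], [-0.139, 0.761, -0.634, 979.27], [0.018, -0.638, -0.77, 1357.486], [0.0, 0.0, 0.0, 1.0]]
top [[449.3, 0.0, 261.1], [0.0, 449.3, 189.9], [0.0, 0.0, 1.0]] [[0.024, -0.992, 0.124, 310.05], [-1.0, -0.022, 0.016, -55.488], [-0.013, -0.125, -0.992, 1566.569], [0.0, 0.0, 0.0, 1.0]]
wrist [[286.9, 0.0, 256.2], [0.0, 286.9, 187.3], [0.0, 0.0, 1.0]] [[0.439, 0.861, 0.257, 170.671], [0.898, -0.421, -0.127, 529.972], [-0.001, 0.286, -0.958, 383.312], [0.0, 0.0, 0.0, 1.0]]
[242.43368854 493.40786553 226.22803322] [ 2.26404590e-01  9.74033250e-01 -4.13715611e-04 -1.33186611e-04] [-0.2311653  -0.03846398  0.3373407 ]
```

View pics/top0.png

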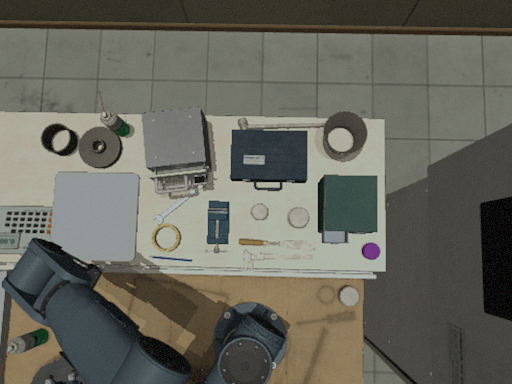

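View pics/scene0.png

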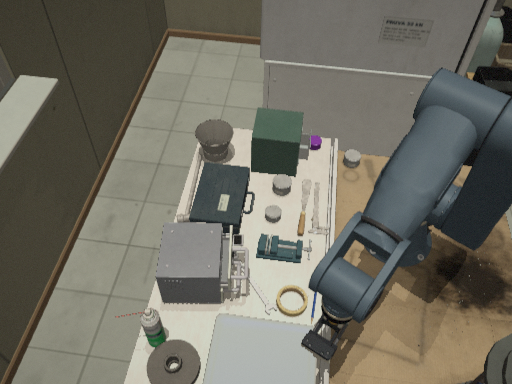

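The top view shows the small tin near (260,212), the big tin near (298,217) and the cabinet at about (175,140), with its tray and handle at (182,182). In the scene view the small tin is at (273,213) and the tray front at (238,270).

```bash
cat > h.py <<'E'
from rig import r
import cv2,numpy as np,pickle
from scipy.spatial.transform import Rotation as R
def ray(f,p):
    p=np.asarray(p,float);T=np.asarray(f["cam_to_world"]);d=T[:3,:3]@np.linalg.inv(f["intrinsics"])@[p[0],p[1],1]
    return T[:3,3],d/np.linalg.norm(d)
def plane(f,p,z):
    o,d=ray(f,p);return o+d*(z-o[2])/d[2]
def tri(obs):
    A=np.zeros((3,3));b=np.zeros(3);L=[ray(*q) for q in obs]
    for o,d in L:
        M=np.eye(3)-np.outer(d,d);A+=M;b+=M@o
    x=np.linalg.solve(A,b);return x,[np.linalg.norm((np.eye(3)-np.outer(d,d))@(x-o)) for o,d in L]
def proj(f,X):
    T=np.linalg.inv(f["cam_to_world"]);c=T[:3,:3]@X+T[:3,3];u=f["intrinsics"]@c;return u[:2]/u[2]
def down(yaw): # tool down, tool x axis at angle yaw in world (camera sits at tool -x or so)
    return (R.from_euler('z',yaw)*R.from_euler('x',np.pi)).as_quat()
def snap(name,cam="wrist"):
    f=r.grab_frame(cam);cv2.imwrite(f"pics/{name}.png",f["color"]);pickle.dump(f,open(f"{name}.pkl","wb"));return f
E
python3 - <<'E'
from h import *
d=pickle.load(open("f0.pkl","rb"));T=d["top"];S=d["scene"]
print("tin",plane(T,(260,212),34),plane(S,(273,213),34),tri([(T,(260,212)),(S,(273,213))]))
print("big",plane(T,(298,217),47))
for p in[(143,111),(202,109),(210,158),(148,167)]:print("cab",plane(T,p,170))
print("handle",plane(T,(182,190),135),"tape",plane(T,(166,238),12))
q=R.from_quat(r.get_obs()["tcp_rot"]);print(q.as_matrix().round(3).tolist())
f=d["wrist"];Tc=f["cam_to_world"];print(q.inv().apply(Tc[:3,3]-r.get_obs()["eef_pos"]), (q.inv().as_matrix()@Tc[:3,:3]).round(3).tolist())
cv2.imwrite("pics/c.png",np.hstack([cv2.resize(T["color"][100:230,130:240],(440,520),interpolation=2)]))
for pos in ([350,200,300],[330,200,300],[400,60,300]):
  for y in (0,np.pi,np.pi/2,-np.pi/2):print(pos,y,r.inverse_kinematics(pos,down(y)))
E
```

```text
tin [426.03569647 -28.47278807  34.        ] [427.20642495 -12.52786023  34.        ] (array([427.79542689, -28.11463938,  13.17459695]), [np.float64(0.1833533090912962), np.float64(0.18335330909122183)])
big [ 411.09247815 -157.52011663   47.        ]
cab [732.26789518 353.20464253 170.        ]
cab [742.67693071 163.44098251 170.        ]
cab [583.29858918 131.58808469 170.        ]
cab [550.14737437 326.92490287 170.        ]
handle [483.51845931 222.5276669  135.        ] tape [330.37295393 294.05824228  12.        ]
[[-0.897, 0.441, -0.0], [0.441, 0.897, -0.001], [0.0, -0.001, -1.0]]
[  80.5432571     1.02856209 -157.07872459] [[0.002, -0.958, -0.286], [1.0, 0.002, 0.0], [0.0, -0.286, 0.958]]
[350, 200, 300] 0 [ 4.03536451e-01 -4.74577090e-03  1.89575660e+00 -4.44089210e-16
  1.25058183e+00  1.97433278e+00]
[350, 200, 300] 3.141592653589793 [ 0.40353645 -0.00474577  1.8957566   0.          1.25058183 -1.16725988]
[350, 200, 300] 1.5707963267948966 [ 4.03536451e-01 -4.74577090e-03  1.89575660e+00 -4.44089210e-16
  1.25058183e+00  4.03536451e-01]
[350, 200, 300] -1.570796326794896
[... 240 characters left out ...]
-0.0407365   1.93075735  0.          1.2515718  -1.14673114]
[330, 200, 300] 1.5707963267948966 [ 4.24065192e-01 -4.07364970e-02  1.93075735e+00 -4.44089210e-16
  1.25157180e+00  4.24065192e-01]
[330, 200, 300] -1.5707963267948966 [ 0.42406519 -0.0407365   1.93075735  0.          1.2515718  -2.71752746]
[400, 60, 300] 0 [ 3.36713383e-02 -1.92775573e-03  1.89294996e+00 -4.44089210e-16
  1.25057045e+00  1.60446767e+00]
[400, 60, 300] 3.141592653589793 [ 0.03367134 -0.00192776  1.89294996  0.          1.25057045 -1.53712499]
[400, 60, 300] 1.5707963267948966 [ 3.36713383e-02 -1.92775573e-03  1.89294996e+00 -4.44089210e-16
  1.25057045e+00  3.36713383e-02]
[400, 60, 300] -1.5707963267948966 None
```

View pics/c.png

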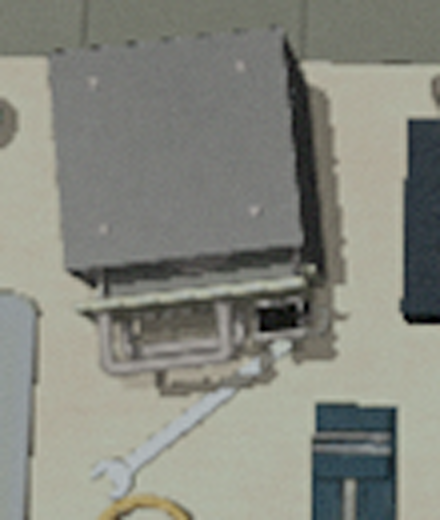

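```bash
python3 - <<'E'
from h import *
d=pickle.load(open("f0.pkl","rb"));T=d["top"]
P=np.array([plane(T,p,170) for p in[(142.75,113.25),(201,107),(205.75,161.75),(146.25,168)]])[:,:2]
bl,br,fr,fl=P;print(P,[np.linalg.norm(a-b) for a,b in((bl,br),(br,fr),(fr,fl),(fl,bl))])
ax=(bl+br-fr-fl)/2;yaw=np.arctan2(ax[1],ax[0]);ay=(bl+fl-br-fr)/2;print("yaw",yaw,np.arctan2(-ay[0],ay[1]))
print("handle",plane(T,(171.75,190),140),"pad",plane(T,(200,179.5),126))
for i,(x,y,z) in enumerate([(500,225,330),(500,165,330),(445,0,240),(445,-60,240)]):
    r.move_to([x,y,z],down(np.pi)); r.hold(.3); snap(f"w{i}")
print(r.get_obs()["time_s"])
I=[cv2.imread(f"pics/w{i}.png") for i in range(4)]
cv2.imwrite("pics/w.png",cv2.resize(np.vstack([np.hstack(I[:2]),np.hstack(I[2:])]),(800,600),interpolation=cv2.INTER_AREA))
E
```

```text
[[724.80748981 353.58628436]
 [749.23602757 166.92827517]
 [570.95433782 144.5887642 ]
 [546.82120238 332.30049093]] [np.float64(188.24974329712327), np.float64(179.67585995893293), np.float64(189.25670549867712), np.float64(179.2545773880305)]
yaw 0.12184424596045593 0.1289955259945004
handle [482.17402855 254.51990505 140.        ] pad [520.25672894 167.28134538 126.        ]
4.4833
```

View pics/w.png

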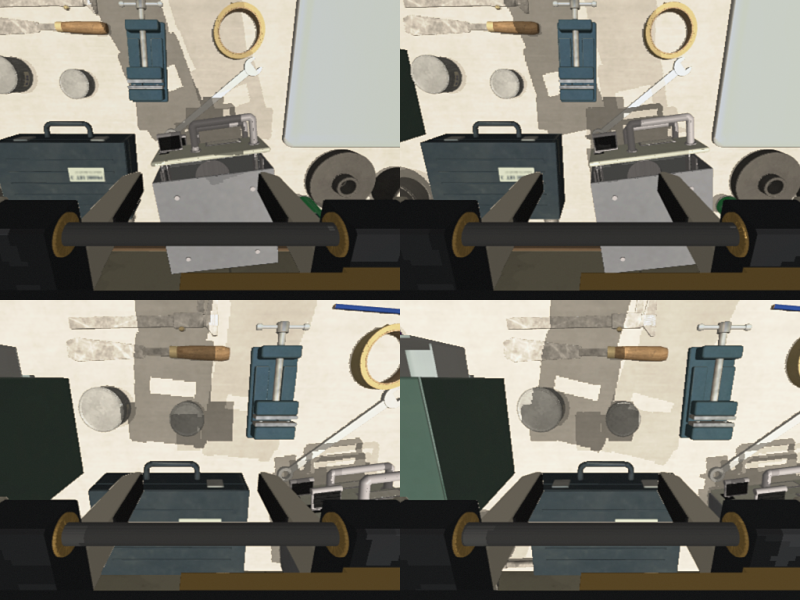

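The wrist views (scale 1.28, image down = +x) show the handle at about (213,122) in the upper left panel and (658,122) in the upper right. The small tin is at (187,418) in the lower left panel and (623,418) in the lower right, half in shadow. I'll zoom in for edges.

```bash
python3 - <<'E'
from h import *
F=[pickle.load(open(f"w{i}.pkl","rb")) for i in range(4)]
def crop(i,x,y,w,h):return cv2.resize(F[i]["color"][y:y+h,x:x+w],(400,300),interpolation=cv2.INTER_CUBIC)
cv2.imwrite("pics/z.png",np.vstack([np.hstack([crop(0,190,125,160,120),crop(1,230,125,160,120)]),np.hstack([crop(2,199,121,80,60),crop(3,245,121,80,60)])]))
E
```

```text
(no output)
```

View pics/z.png

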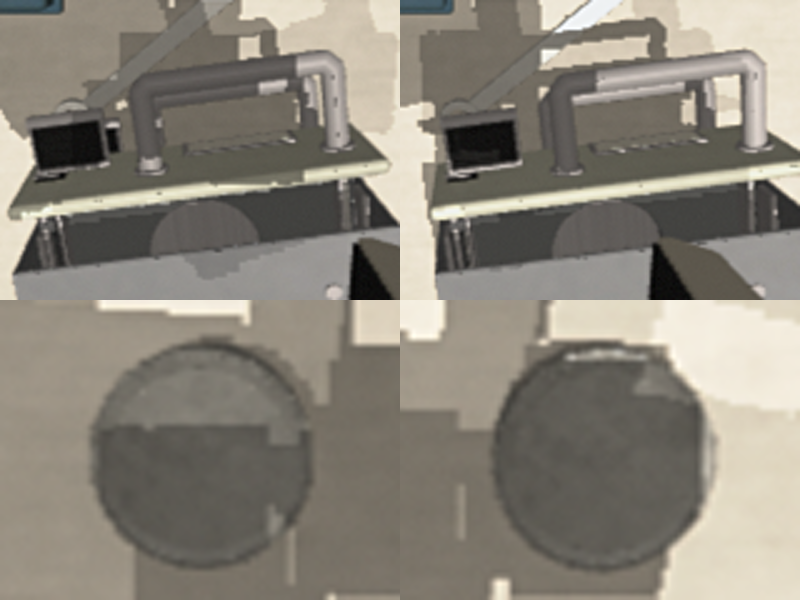

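```bash
python3 - <<'E'
from h import *
F=[pickle.load(open(f"w{i}.pkl","rb")) for i in range(4)]
print("tin",tri([(F[2],(239.4,152.4)),(F[3],(285.6,152.6))]),plane(F[2],(239.4,152.4),34),plane(F[3],(285.6,152.6),34))
u=lambda i,x,y:(F[i],((190,230)[i]+x/2.5,125+y/2.5))
print("handle",tri([u(0,240,77),u(1,257,77)]),plane(*u(0,240,77),135),plane(*u(1,257,77),135))
# front outer top edge right-hand corner / left corner, top strip middle
print("front R",tri([u(0,12,213),u(1,34,213)]),"front L",tri([u(0,388,168),u(1,408,168)]), plane(*u(0,12,213),164),plane(*u(1,34,213),164),plane(*u(0,388,168),164))
print("pad",tri([u(0,68,145),u(1,82,145)]),plane(*u(0,68,145),126),plane(*u(1,82,145),126))
yaw=.125;c=np.array([648,249.3]);M=np.array([[np.cos(yaw),np.sin(yaw)],[-np.sin(yaw),np.cos(yaw)]])
print("handle in cab",M@(plane(*u(0,240,77),135)[:2]-c))
E
```

```text
tin (array([428.43809216, -19.79326899,  27.97112693]), [np.float64(0.19451419766747444), np.float64(0.19451419766755204)]) [427.6012672  -19.44361019  34.        ] [427.2081211 -20.4239014  34.       ]
handle (array([485.86945766, 264.82253883, 124.84210257]), [np.float64(0.0017039067986344936), np.float64(0.0017039067984912148)]) [484.01796392 263.75032963 135.        ] [484.01898271 262.07427792 135.        ]
front R (array([547.20156169, 151.86422449, 158.76256964]), [np.float64(0.018273815923423035), np.float64(0.018273815923430723)]) front L (array([527.34856216, 337.54100959, 147.01942468]), [np.float64(0.010820652142110117), np.float64(0.010820652142067563)]) [545.14952071 153.05787874 164.        ] [545.19063972 152.1026937  164.        ] [521.9879217  332.00112958 164.        ]
pad (array([521.95977012, 175.85193462, 125.51221548]), [np.float64(0.014337940522993928), np.float64(0.014337940522807879)]) [521.80704139 175.92090904 126.        ] [521.83701141 175.83988659 126.        ]
handle in cab [-160.90100267   34.78199998]
```

Checks:
- The tin top is at 28 mm by two views, against 34 mm given.
- The handle is at (484,263) at z 135, and 125 mm by two views.
- The paddle is at (522,176), height 125.5 against 126 given.

The wrist camera is the closest, so I'll trust it. Next I'll hook closed fingers behind the bar and pull.

```bash
python3 - <<'E'
from h import *
yaw=.126;q=down(np.pi+yaw);ex=np.array([np.cos(yaw),np.sin(yaw),0])
H=np.array([484,263,0]);S=H+22*ex
r.grasp(20)
r.move_to(S+[0,0,245],q)
print("touch",r.move_l(S+[0,0,121],v=120,stop_force=12),r.get_obs()["eef_pos"],r.get_obs()["finger_gap"])
s=r.move_l(S-135*ex+[0,0,121],v=60,stop_force=40)
o=r.get_obs();p=o["eef_pos"];print("pull",s,p,o["force"],(p-S)@ex)
r.move_l(p+9*ex,v=60);print(r.get_obs()["force"])
b=r.get_obs()["eef_pos"];r.move_l(b+[0,0,130],v=200);r.open_gripper()
r.move_to([b[0]+60,b[1]-20,340],down(np.pi));r.hold(.3);snap("t0")
r.move_to([b[0]+60,b[1]-60,340],down(np.pi));r.hold(.3);snap("t1")
print(r.get_obs()["time_s"])
a,c=[cv2.imread(f"pics/t{i}.png")[60:285,120:420] for i in(0,1)]
cv2.imwrite("pics/t.png",np.hstack([cv2.resize(x,(400,300),interpolation=2) for x in(a,c)]))
E
```

```text
touch False [506.21026281 265.88699675 121.6963177 ] 0.4532850134754369
pull True [400.35992736 252.69598898 121.54267855] [4.0460096  0.29654197 0.20170688] -106.27188846042431
[0.15500206 0.276496   0.26940443]
14.0667
```

View pics/t.png

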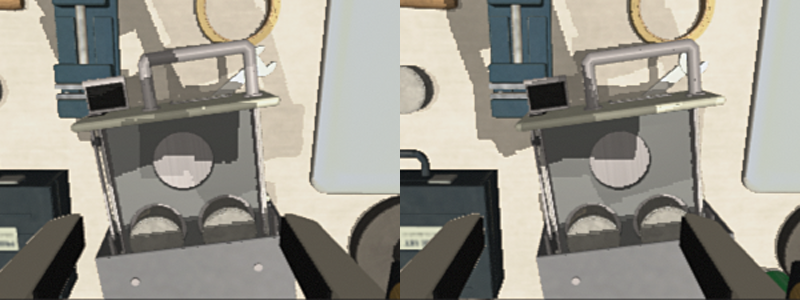

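The tray is out. The pocket disc is near panel (184,160) on the left and (620,160) on the right, with the two rear tins fixed behind it. Zooming for exact edges.

```bash
python3 - <<'E'
from h import *
I=[cv2.imread(f"pics/t{i}.png") for i in(0,1)]
cv2.imwrite("pics/t2.png",np.hstack([cv2.resize(I[0][85:225,170:324],(400,364),interpolation=2),cv2.resize(I[1][85:225,195:349],(400,364),interpolation=2)]))
for im in I:
    g=cv2.GaussianBlur(cv2.cvtColor(im,cv2.COLOR_BGR2GRAY),(3,3),0)
    c=cv2.HoughCircles(g[100:220,180:360],cv2.HOUGH_GRADIENT,1.0,30,param1=80,param2=18,minRadius=17,maxRadius=32)
    print(None if c is None else (c[0]+[180,100,0]).round(1).tolist())
for i in (2,3):
    g=cv2.GaussianBlur(cv2.imread(f"pics/w{i}.png",0),(3,3),0)
    c=cv2.HoughCircles(g[110:190,190:330],cv2.HOUGH_GRADIENT,1.0,30,param1=60,param2=15,minRadius=17,maxRadius=28)
    print("tin",None if c is None else (c[0]+[190,110,0]).round(1).tolist())
E
```

```text
[[255.5, 179.5, 20.7]]
[[284.5, 180.5, 22.1], [280.5, 127.5, 22.4]]
tin [[238.5, 151.5, 22.8]]
tin [[286.5, 151.5, 23.9]]
```

View pics/t2.png

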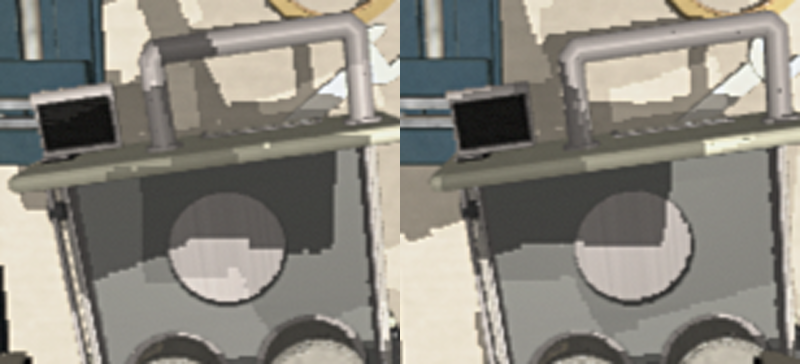

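```bash
python3 - <<'E'
from h import *
F=[pickle.load(open(f"t{i}.pkl","rb")) for i in(0,1)]
yaw=.126;M=np.array([[np.cos(yaw),np.sin(yaw)],[-np.sin(yaw),np.cos(yaw)]])
o={}
for n,a,b,z in(("pocket",(257.4,180.1),(285.1,180.1),103),("handle",(268.6,100.4),(300.3,100.4),135),("pad",(199.6,132),(229.7,132.4),126)):
    p,q=plane(F[0],a,z),plane(F[1],b,z);o[n]=(p+q)/2;print(n,tri([(F[0],a),(F[1],b)])[0],p[:2],q[:2])
for n in o:print(n,M@(o[n][:2]-o["pocket"][:2]))
print("handle moved",M@(o["handle"][:2]-[484,263]))
E
```

```text
pocket [495.91566978 237.13564254 101.74103487] [495.21393606 237.13165055] [495.9357291  237.01018372]
handle [387.19756932 250.59783778 123.2548319 ] [386.98066817 250.11629513] [387.5241554  248.86562235]
pad [427.41161947 160.85758677 114.49466728] [425.69965702 163.11866511] [426.80845884 161.88451107]
pocket [0. 0.]
handle [-105.90290668   25.9341211 ]
pad [-78.14212803 -65.26685575]
handle moved [-97.67826027  -1.24398183]
```

Geometry agrees with the text: pocket to handle is 106 mm (109 expected) and pocket to paddle is (-78,-65) mm against (-80,-64). Next I'll check that the lock has dropped by a slow re-pull and then a gentle push back. After that I'll grip the tin twice, at crossed yaws, to centre it.

```bash
python3 - <<'E'
from h import *
yaw=.126;q=down(np.pi+yaw);ex=np.array([np.cos(yaw),np.sin(yaw),0])
S=np.array([387.3,250,0])+20*ex
r.grasp(20);r.move_to(S+[0,0,245],q)
print(r.move_l(S+[0,0,121],v=150,stop_force=12))
e=lambda:(np.array(r.get_obs()["eef_pos"])-S)@ex
print("pull",r.move_l(S-20*ex+[0,0,121],v=25,stop_force=50),e(),r.get_obs()["force"])
print("push",r.move_l(S+35*ex+[0,0,121],v=30,stop_force=12),e(),r.get_obs()["force"])
r.move_l(S+[0,0,121],v=80);r.move_l(S+[0,0,250],v=250);r.open_gripper()
T=np.array([427.6,-20,0])
r.move_to(T+[0,0,140],down(np.pi/2))
print(r.move_l(T+[0,0,21],v=150,stop_force=10));r.grasp(8);print(r.get_obs()["finger_gap"],r.get_obs()["eef_pos"])
r.open_gripper();r.move_l(T+[0,0,60],v=200);r.move_to(T+[0,0,60],down(np.pi))
print(r.move_l(T+[0,0,21],v=150,stop_force=10));r.grasp(8);print(r.get_obs()["finger_gap"],r.get_obs()["eef_pos"])
r.open_gripper();r.move_l(T+[17,0,240],v=250);r.hold(.2);f=snap("v0")
print(proj(f,T+[0,0,34]),r.get_obs()["time_s"])
cv2.imwrite("pics/v.png",cv2.resize(f["color"][110:200,190:310],(800,600),interpolation=2))
E
```

```text
False
pull True -6.62233591256322 [ 3.83702089  0.43400496 -0.48461627]
push True 19.959762678915418 [-2.6540062  -0.22856175  1.32483801]
False
54.36681809270707 [427.66899666 -20.02302274  21.07487633]
False
54.99577891154821 [427.73505627 -20.06929914  21.1652156 ]
[255.00999328 153.92582878] 29.5583
```

View pics/v.png

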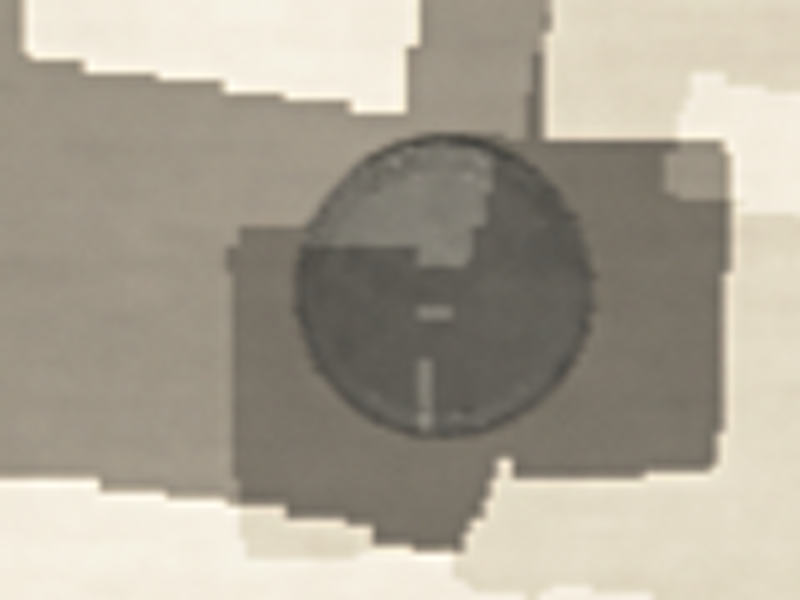

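The lock holds. The re-pull stops at once and the 12 N push back yields only about 2.5 mm. The picture shows the centred tin at about (257,153) px against (255,154) predicted, so the camera bias is about 2 mm. Next I'll place the tin.

```bash
python3 - <<'E'
from h import *
yaw=.126;q=down(np.pi+yaw)
T=np.array([427.7,-20,0]);P=np.array([500,236.7,0])
r.move_l(T+[0,0,21],v=200,stop_force=10);r.grasp(15);print(r.get_obs()["finger_gap"])
r.move_l(T+[0,0,240],v=200);r.move_to(P+[0,0,240],q)
r.move_l(P+[0,0,140],v=120)
s=r.move_l(P+[0,0,112],v=25,stop_force=6);o=r.get_obs();print(s,o["eef_pos"],o["force"],o["finger_gap"])
print(o["time_s"])
if s and o["eef_pos"][2]<119:
    r.open_gripper();r.move_l(P+[0,0,160],v=120);r.move_to([P[0]-35,P[1]-15,340],down(np.pi));r.hold(.2)
    f=snap("p0");cv2.imwrite("pics/p.png",cv2.resize(f["color"][100:300,120:420],(800,533),interpolation=2));print(r.get_obs()["time_s"])
E
```

```text
54.38293380288916
True [500.22447514 236.7105703  115.79563972] [ 1.6770133  -0.99917972  2.85230159] 54.599385681013
35.6583
38.0
```

View pics/p.png

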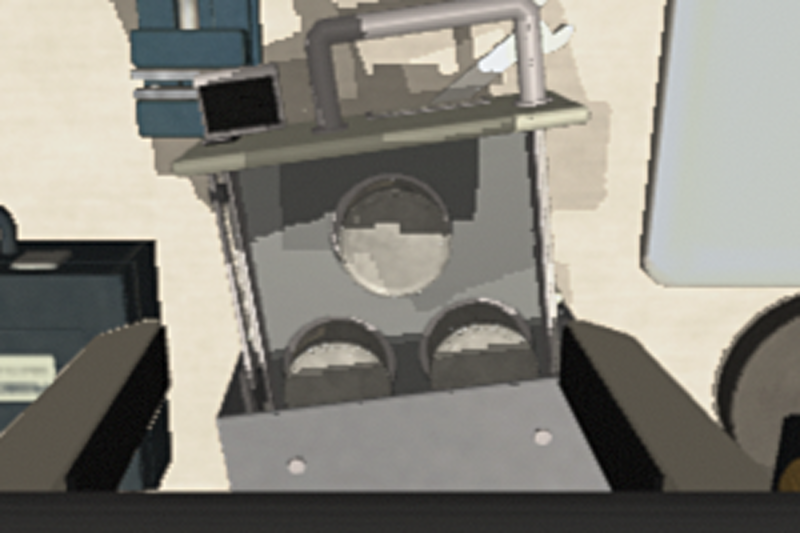

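The tin sits in the pocket: TCP was 115.8 at contact, so its base is at 95 mm, on the floor. The paddle is at about panel (240,100). Next I'll press it and push in.

```bash
python3 - <<'E'
from h import *
yaw=.126;q=down(np.pi+yaw);ex=np.array([np.cos(yaw),np.sin(yaw),0])
D=np.array([429.5,163.4,0]);e=lambda:(np.array(r.get_obs()["eef_pos"])-D)@ex
Z=lambda z:np.array([0,0,z])
r.grasp(20);r.move_to(D+Z(220),q);r.move_l(D+Z(140),v=120)
s=r.move_l(D+Z(126.5),v=25,stop_force=14);o=r.get_obs();z=o["eef_pos"][2];print("press",s,z,o["force"])
s=r.move_l(D+45*ex+Z(z),v=40,stop_force=25);o=r.get_obs();print("push1",s,e(),o["eef_pos"][2],o["force"],o["time_s"])
if not s:
    r.move_l(D+43*ex+Z(z+18),v=80)
    s=r.move_l(D+145*ex+Z(z+18),v=50,stop_force=50);o=r.get_obs();print("push2",s,e(),o["force"],o["time_s"])
E
```

```text
press True 127.66251976262721 [-1.07082821 -0.46778711 10.09825866]
push1 False 45.540203381488325 127.97788281847164 [5.40657874e-03 2.69793344e+00 6.53380061e+00] 42.6833
push2 True 120.55984893640499 [-6.76539877 -0.09185192  4.86766023] 44.5417
```

```bash
python3 - <<'E'
from h import *
yaw=.126;ex=np.array([np.cos(yaw),np.sin(yaw),0])
D=np.array([429.5,163.4,0]);e=lambda:(np.array(r.get_obs()["eef_pos"])-D)@ex
p=np.array(r.get_obs()["eef_pos"])
r.move_l(p-6*ex,v=60);s=r.move_l(p+12*ex,v=12,stop_force=60);print("push3",s,e())
p=np.array(r.get_obs()["eef_pos"])
r.move_l(p-14*ex,v=80)
s=r.move_l(p+2*ex,v=12,stop_force=5);print("touch",s,e())
p=np.array(r.get_obs()["eef_pos"]);r.move_l(p-25*ex,v=100);p=np.array(r.get_obs()["eef_pos"]);r.move_l(p+[0,0,120],v=200);r.open_gripper()
r.move_to([520,200,340],down(np.pi));r.hold(.2);f=snap("e0");print(r.get_obs()["time_s"])
cv2.imwrite("pics/e.png",cv2.resize(f["color"][100:300,120:420],(800,533),interpolation=2))
E
```

```text
push3 True 124.12095400688656
touch True 123.91987126569606
50.8583
```

View pics/e.png

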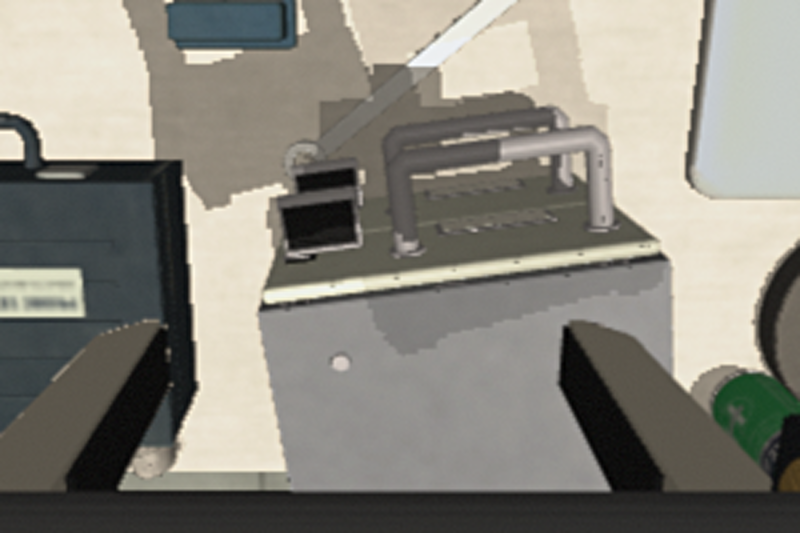

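The tray front now lies against the cabinet, level with the lower tray. A light touch found it at 123.9 mm, against 124.1 mm under full push, so it did not spring back and the catch holds. The paddle is up, so I'm handing in.

```bash
python3 -c "
from rig import r
print(r.job_done())"
```

```text
the job is handed in; nothing more can be done
None
```

I handed the job in at about 51 s of robot time. The tray locked out, the small tin was set on the pocket floor, and the tray was pushed home past its catch with the paddle up; I did not see the tin again once the tray was shut, and no verdict came back.

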